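Pack the pierced loom weights into the finds tray

ROBOT

A 6-joint arm with a two-finger parallel gripper is mounted at the origin on the work surface. World frame = base frame: x ahead of the robot, y to its left, z up, the work surface at z = 0. Lengths are in mm, angles in rad, forces in N, time in s.
With the tool pointing down it reaches from about 350 to 875 mm from the base axis. Payload 4.2 kg.
Tool frame: the origin (TCP) lies between the finger pads; the fingertips stand 25 mm ahead of it and the grasp point (between the pads) lies 6 mm ahead of it; z points along the fingers, y is the line along which they close (so a half turn about z gives the same grasp; the last joint's range is limited). The gripper opens to 85 mm and grips with 20 to 120 N. Pads are 22 mm wide; open, the fingers measure 114 mm over their backs; the gripper's body (76 mm by 85 mm) begins 54 mm behind the grasp point. The pads swing forward as they close: fully open they stand 13 mm farther back than shut.
Start: joints at [1.569, 0.385, 0.008, 0, -1.194, -0.259], TCP at [161.127, 603.852, 256.312] pointing down, gripper open.
Joint ranges: [-3.14, 3.14], [-1.21, 2.06], [-1.07, 1.41], [-3.16, 2.05], [-2.99, -0.16], [-3.1, 3.1]. Speed limits (rad/s): [2.79, 2.79, 3.14, 3.14, 3.14, 3.14].

INTERFACE

Orientations are given as a unit quaternion [x, y, z, w].
In Python, from bench import read_state, imaging, workorder, nets gives the robot as it stands.
- The arm moves only by the tool apply_moves, never from a script. Its argument "rows" is a list of rows, each an object with "hand": the opening, from -1 (shut) to 1 (fully open); "delta_pos": the shift along the tool's x, y, z in mm, a list of three; "yaw": the turn about the tool's z in rad. A call has 1 to 12 rows; each row is the pose to reach, as a shift and turn from the pose commanded when the call began, along the tool's axes at that moment; what a row does not reach only later rows make up. A row lasts 1/12 s, in which the tool goes at most 41.7 mm and 7.16 degrees, less where a joint would pass 70% of its speed; a pose out of reach is approached as far as the arm can. A call with a gripper value outside its range is refused whole. The fingers move at their own pace and stop on an object; the grip force is fixed at half the most. Time passes only in rows, so rows that repeat a pose let the fingers close. It gives the time, the measured TCP pose, the force, the opening and the grip force at its end, in the units of the state.
- read_state(): the state, without advancing time (a new reading comes with each control period).
- imaging.get_image(name): name is "scene" or "top" or "wrist"; returns a dict with "pixels" (384x512x3 uint8, red, green, blue), "fx", "fy", "cx", "cy" (pixels), "dist" ([k1, k2, p1, p2, k3] as OpenCV has them; the pictures are not rectified), "xyz" and "rotation" of the camera in the world. Camera axes: x right, y down, z forward; pixel columns grow to the right and rows downward; lengths in mm; the calibration is good to about 2 mm. A picture is of the moment at which its call begins. There is no depth.
- workorder.job_done(): hands the job in; it is judged then, once.
Trained networks look in the newest picture that a camera, given by its name, has taken for a name from the list of things; names that differ only in an ending like _2 or _b are one class to them, and where a whole thing is asked for, a point or a joint stands for the part that bears it (a point fixed in the world has none). Each returns a list of dicts, best first, with "score" (0 to 1); they miss things now and then, are a little off and sometimes report something else, mostly with a low value. They report only what shows in the picture. A call takes as long as a camera call. They do not tell look-alikes from the thing itself.
- nets.find_in(camera, query): "location" ([row, column] in pixels, amid what is visible of it).
- nets.pinpoint(camera, query): "location" ([row, column] in pixels: a listed point, or the origin of a listed thing).
The state is a dict: "clock": time; "joints": joint angles; "joint_vel": joint speeds; "joint_efforts": joint torques, N m; "position": TCP position; "ee_rot": TCP orientation; "contact_force": force on the tool from outside, world axes, zero at the start; "wrist_torque": the same for the moment, N m; "gripper_width": finger opening in mm; "grasp_force": force on a finger pad.
Only numpy, scipy, OpenCV 4.12 (cv2) and the standard library are available. Lean on these libraries where they do the work, as an engineer would, in place of code of your own. Each camera call takes 0.05 s, during which the arm holds its last target. There are 200 camera calls.

TASK

Pack the three pierced clay loom weights (the rings with a hole right through) into the foam-lined finds tray, each lying flat, the same way up as now, in the round recess that matches its size: largest in the largest, middle in the middle, smallest in the smallest. They are fragile finds, so set them down rather than dropping them. Leave the two solid clay discs without a hole, the juglet and the torch where they are.

Things in the scene. Friction and masses are not known exactly. Their poses are not given: they have to be found in the camera images.
- weight_large: Loose pierced clay loom weight, large of the three: a flat-lying terracotta ring, 67 mm outer diameter, 34 high, with a 32 wide round hole right through from top to bottom. Outer wall upright between 5 above the underside and 6 below the top, slightly chamfered beyond. Origin at the centre of its underside, on the table at the start; z is up.
- weight_medium: Loose pierced clay loom weight, medium of the three: a flat-lying terracotta ring, 50 mm outer diameter, 30 high, with a 24 wide round hole right through from top to bottom. Outer wall upright between 5 above the underside and 6 below the top, slightly chamfered beyond. Origin at the centre of its underside, on the table at the start; z is up.
- weight_small: Loose pierced clay loom weight, small of the three: a flat-lying terracotta ring, 33 mm outer diameter, 26 high, with a 15 wide round hole right through from top to bottom. Outer wall upright between 5 above the underside and 6 below the top, slightly chamfered beyond. Origin at the centre of its underside, on the table at the start; z is up.
- disc_large: Look-alike: a loose solid clay disc with no hole, otherwise like the large weight (67 mm diameter, 34 high, same terracotta). Does not belong in the tray; stays on the table. Origin at the centre of its underside, z up.
- disc_medium: Look-alike: a loose solid clay disc with no hole, otherwise like the medium weight (50 mm diameter, 30 high, same terracotta). Does not belong in the tray; stays on the table. Origin at the centre of its underside, z up.
- nest_large: Fixed dark foam block 96x96x20 mm in a fixed grey tray (304x108; rims 2 below block tops), large of three in a row along their x, 98 apart, any order. Round recess 83 wide, 8 deep, 2 chamfer, white paper floor. Origin: centre of block underside, 4 above table; recess floor 12 above origin, rim 20 above. y is across the row.
- nest_medium: Fixed dark foam block 96x96x20 mm in a fixed grey tray (304x108; rims 2 below block tops), medium of three in a row along their x, 98 apart, any order. Round recess 66 wide, 8 deep, 2 chamfer, white paper floor. Origin: centre of block underside, 4 above table; recess floor 12 above origin, rim 20 above. y is across the row.
- nest_small: Fixed dark foam block 96x96x20 mm in a fixed grey tray (304x108; rims 2 below block tops), small of three in a row along their x, 98 apart, any order. Round recess 49 wide, 8 deep, 2 chamfer, white paper floor. Origin: centre of block underside, 4 above table; recess floor 12 above origin, rim 20 above. y is across the row.
- juglet: Bystander: small blue-glazed juglet standing upright, 72 mm largest diameter, 74 tall. Origin at the centre of its foot, z up.
- torch: Bystander: black pocket torch lying flat, 128 mm long, 32 thick, does not roll. Origin below its middle, on the table; x along its length.
Not all that is in view belongs to the job. Leave any green or turquoise look-alike of the weight_medium alone.

How it is judged:
By the outcome, as a careful person would: the job done as asked, in the order asked, and still so for the second after the job is handed in, with the robot touching nothing.
It also fails if it takes over 80 s, if anything falls off the work surface, if the arm or the gripper's body presses on something with over 40 N, if the wrist force passes 120 N, or if a joint passes its speed limit or range.

## Working session

There is one attempt and no reset: what is moved stays moved. The work goes in short steps, Python scripts to look and compute and a tool call to move; the robot and the scene stay as the last step left them, time stands still between calls to the robot, and variables do not carry over. Pictures are saved under pics/ and viewed, at most 14 in all, crops included, and the job is handed in when it is done.

Besides the shell and the picture viewer there is one more tool, called after ">>>" as name([rows], argument=value, ...), one row to a line, values as JSON. apply_moves: Moves the arm, as the interface text tells. Its arguments: {"type":"object","properties":{"rows":{"type":"array"}},"required":["rows"]}

```bash
mkdir -p pics; cat > h.py <<'E'
import numpy as np, cv2
from bench import read_state, imaging, workorder, nets
from scipy.spatial.transform import Rotation as R
def rot(r):
    r=np.array(r,float); return r if r.shape==(3,3) else R.from_quat(r).as_matrix()
def pix2w(im,rc,z):
    K=np.array([[im['fx'],0,im['cx']],[0,im['fy'],im['cy']],[0,0,1.]])
    u=cv2.undistortPoints(np.array([[[rc[1],rc[0]]]],float),K,np.array(im['dist'],float))[0,0]
    d=rot(im['rotation'])@np.array([u[0],u[1],1]); c=np.array(im['xyz'],float)
    return c+d*(z-c[2])/d[2]
def save(im,name,crop=None,s=1):
    p=im['pixels'][:,:,::-1]
    if crop: p=p[crop[0]:crop[1],crop[2]:crop[3]]
    cv2.imwrite('pics/'+name,cv2.resize(p,None,fx=s,fy=s,interpolation=cv2.INTER_CUBIC))
E
python3 - <<'E'
from h import *
s=read_state(); print(s)
for c in ['top','scene']:
    im=imaging.get_image(c); save(im,c+'0.png',None,1.5); print(c,im['xyz'],im['rotation'],im['fx'],im['dist'])
    for q in ['weight_large','weight_medium','weight_small','disc_large','disc_medium','nest_large','nest_medium','nest_small','juglet','torch']:
        z={'n':16}.get(q[0],0)
        print(q,[(np.round(d['location']).tolist(),round(d['score'],2),pix2w(im,d['location'],z)[:2].round().tolist()) for d in nets.pinpoint(c,q)[:5]])
E
```

```text
{'clock': 0.0, 'joints': array([ 1.56858186e+00,  3.85561416e-01,  6.64849441e-03, -5.06090716e-04,
       -1.19401242e+00, -2.58608653e-01]), 'joint_vel': array([-3.51571916e-05,  1.35674357e-03,  2.48351908e-04, -2.03302265e-05,
        1.42772123e-04,  5.97400688e-04]), 'joint_efforts': array([ 9.55571886e-04, -3.92285156e+01,  1.88407874e+01,  4.18619201e+00,
       -4.53966932e-03, -5.09730071e-06]), 'position': array([161.00817166, 603.36228706, 255.22641615]), 'ee_rot': array([ 9.91495724e-01, -1.30134704e-01, -9.71724192e-05,  1.08584075e-03]), 'contact_force': array([0.11239202, 0.46495801, 0.98680867]), 'wrist_torque': array([ 0.02876728, -0.06104447,  0.00827493]), 'grasp_force': 0.0, 'gripper_width': 85.71271309946147}
top [ 493.90666017  -10.27097732 1214.07131551] [-0.70142196  0.71224146 -0.01885244  0.01907664] 473.86981353254083 [-0.0286035  0.         0.         0.         0.       ]
weight_large [([232.0, 366.0], 0.69, [457.0, -269.0])]
weight_medium [([144.0, 229.0], 0.85, [688.0, 79.0]), ([180.0, 309.0], 0.6, [592.0, -126.0]), ([141.0, 312.0], 0.56, [694.0, -134.
[... 693 characters left out ...]
0, 127.0], 0.76, [461.0, -266.0]), ([160.0, 191.0], 0.47, [447.0, -129.0])]
weight_medium [([253.0, 302.0], 0.94, [688.0, 79.0]), ([262.0, 187.0], 0.8, [692.0, -127.0]), ([215.0, 190.0], 0.61, [591.0, -125.0]), ([171.0, 303.0], 0.59, [496.0, 110.0])]
weight_small [([158.0, 260.0], 0.78, [452.0, 21.0])]
disc_large [([162.0, 190.0], 0.86, [452.0, -131.0])]
disc_medium [([213.0, 280.0], 0.87, [599.0, 48.0])]
nest_large [([221.0, 412.0], 0.56, [646.0, 291.0])]
nest_medium [([180.0, 389.0], 0.93, [546.0, 275.0])]
nest_small [([225.0, 412.0], 0.62, [654.0, 288.0]), ([147.0, 369.0], 0.57, [451.0, 260.0])]
juglet [([246.0, 98.0], 0.73, [648.0, -293.0])]
torch [([270.0, 228.0], 0.57, [711.0, -54.0])]
```

View pics/top0.png

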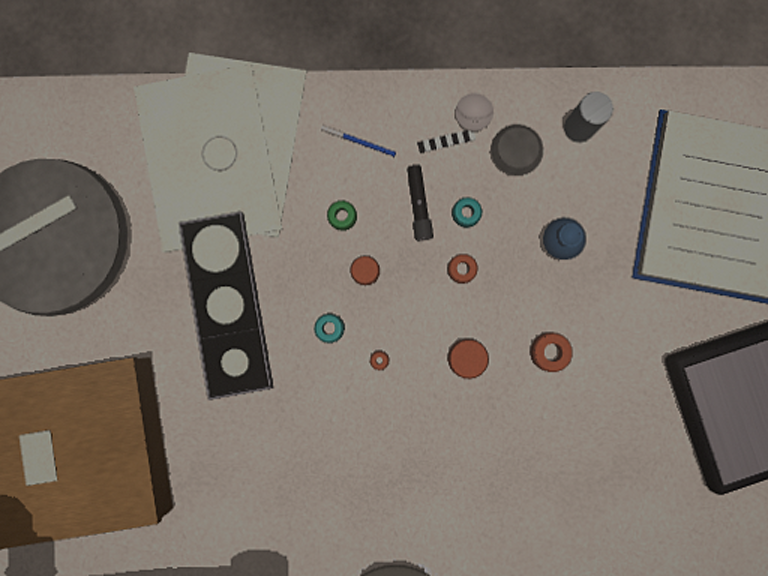

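View pics/scene0.png

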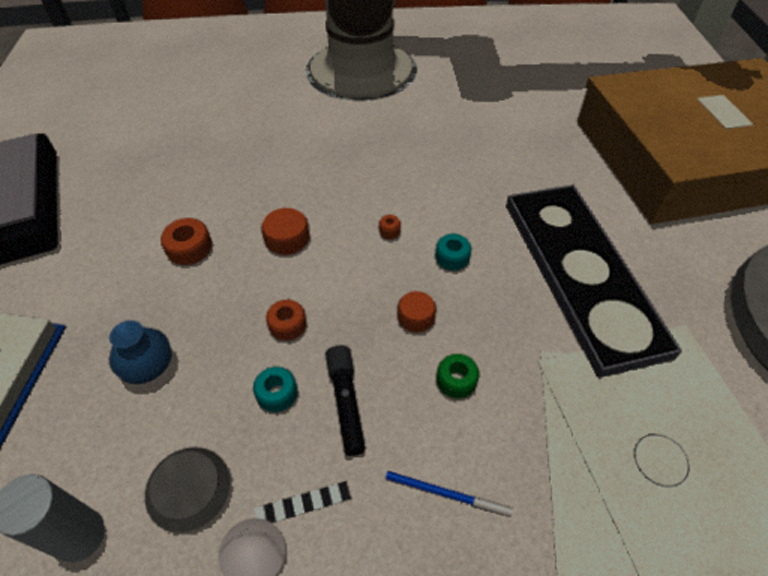

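Pierced/disc-like candidates (native top-image row, col):
- Terracotta ring, large: (235,367).
- Terracotta ring, medium: (179,308).
- Terracotta ring, small: (240,253).
- Solid terracotta discs: (238,312) large and (180,243) medium.
- Turquoise rings: (141,311) and (219,219).
- Green ring: (143,228).

I choose the three terracotta rings with a hole. The tray recesses are at (165,144), (203,150) and (241,156), for large, medium and small.

```bash
cat >> h.py <<'E'
from scipy.optimize import fsolve
def proj(im,P):
    K=np.array([[im['fx'],0,im['cx']],[0,im['fy'],im['cy']],[0,0,1.]])
    M=rot(im['rotation']); t=-M.T@np.array(im['xyz'],float)
    return cv2.projectPoints(np.asarray(P,float),cv2.Rodrigues(M.T)[0],t,K,np.array(im['dist'],float))[0][:,0]
A=np.linspace(0,2*np.pi,73)[:-1]
def circ(x,y,z,r): return np.c_[x+r*np.cos(A),y+r*np.sin(A),np.full(72,z)]
def cen(c):
    m=cv2.moments(np.asarray(c,np.float32)); return np.array([m['m10']/m['m00'],m['m01']/m['m00']]),m['m00']
def model(im,x,y,r,h,z0=0):
    P=np.r_[circ(x,y,z0,r-2),circ(x,y,z0+5,r),circ(x,y,z0+h-6,r),circ(x,y,z0+h,r-3)]
    return cv2.convexHull(proj(im,P).astype(np.float32))
def hole(im,x,y,r):
    a,b=[cv2.convexHull(proj(im,circ(x,y,*q)).astype(np.float32)) for q in ((16,r),(22,r))]
    return cv2.intersectConvexConvex(a,b)[1]
def fit(im,seg,f,guess):
    """seg: 'red' or 'white'; contour containing/nearest the guess, match centroid"""
    p=im['pixels'].astype(int); hsv=cv2.cvtColor(im['pixels'],cv2.COLOR_RGB2HSV)
    m=((hsv[...,1]>110)&((hsv[...,0]<15)|(hsv[...,0]>172))&(p[...,0]>50)) if seg=='red' else p.sum(2)>330
    cs=cv2.findContours(m.astype(np.uint8),cv2.RETR_EXTERNAL,cv2.CHAIN_APPROX_NONE)[0]
    g=cen(f(im,*guess))[0]
    cs=[c for c in cs if 30<cv2.contourArea(c)<20000]
    c=min(cs,key=lambda c:np.hypot(*(cen(c)[0]-g)))
    s=fsolve(lambda q:cen(f(im,*q))[0]-cen(c)[0],guess,epsfcn=1e-4)
    return s.round(1),round(cen(c)[1]),round(cen(f(im,*s))[1])
E
python3 - <<'E'
from h import *
ims={c:imaging.get_image(c) for c in('top','scene')}
for c,im in ims.items():
    for n,g,r,h in [('L',(457,-267),33.5,34),('M',(592,-125),25,30),('S',(446,20),16.5,26)]:
        print(c,n,*fit(im,'red',lambda i,x,y:model(i,x,y,r,h),g))
    for n,g,r in [('nL',(643,293),41.5),('nM',(542,277),33),('nS',(451,260),24.5)]:
        print(c,n,*fit(im,'white',lambda i,x,y:hole(i,x,y,r),g))
a=ims['top']['pixels'][130:270,220:400,::-1]; b=ims['scene']['pixels'][130:270,90:310,::-1]
cv2.imwrite('pics/crop1.png',np.hstack([cv2.resize(a,None,fx=2,fy=2,interpolation=2),cv2.resize(b,None,fx=2,fy=2,interpolation=2)])[:,:800])
E
```

```text
top L [ 451.5 -268.4] 498 607
top M [ 594.7 -121.3] 259 322
top S [442.6  21.7] 102 138
top nL [685.8 604.6] 486 766
top nM [685.8 604.6] 486 478
top nS [287.5 597.4] 646 270
scene L [ 449.  -273.1] 646 872
scene M [ 594.3 -123.2] 479 623
scene S [437.9  21. ] 125 223
scene nL [204.5 642.8] 360 349
scene nM [204.9 642.7] 360 210
scene nS [-83.3 431.4] 6276 64
```

View pics/crop1.png

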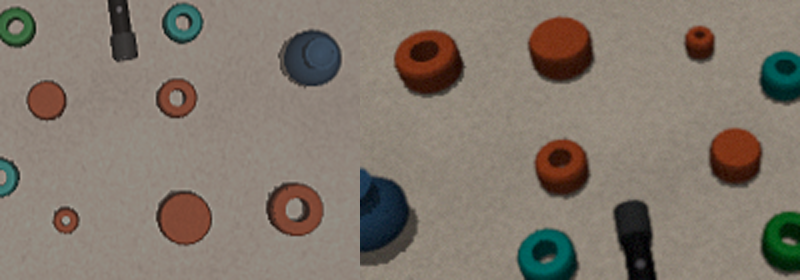

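The crop confirms it: the large, medium and small terracotta rings are pierced, and the two terracotta discs are solid. I'm loosening the segmentation and fitting the recesses in a local region.

```bash
cat >> h.py <<'E'
def fit(im,seg,f,guess):
    g0=f(im,*guess); g=cen(g0)[0]; x,y,w,h=cv2.boundingRect(g0); k=4 if seg=='red' else 3
    x0,y0=max(x-k,0),max(y-k,0)
    roi=im['pixels'][y0:y+h+k,x0:x+w+k]
    roi=cv2.resize(roi,None,fx=4,fy=4,interpolation=cv2.INTER_LINEAR)
    if seg=='red':
        p=roi.astype(float)+1; v=np.clip((p[...,0]/p[...,2]-1)*90,0,255).astype(np.uint8)
    else: v=cv2.cvtColor(roi,cv2.COLOR_RGB2GRAY)
    m=cv2.threshold(v,0,255,cv2.THRESH_OTSU)[1]
    cs=cv2.findContours(m,cv2.RETR_EXTERNAL,cv2.CHAIN_APPROX_NONE)[0]
    c=max(cs,key=cv2.contourArea); c=cv2.convexHull(c) if seg=='red' else c
    o,a=cen(c); o=(o+.5)/4-.5+[x0,y0]
    s=fsolve(lambda q:cen(f(im,*q))[0]-o,guess,epsfcn=1e-4)
    return s.round(1),round(a/16),round(cen(f(im,*s))[1])
def measure(cams=('top','scene'),names='LMS',gs=None,nest=True):
    for c in cams:
        im=imaging.get_image(c)
        for n,g,r,h in [('L',(453,-269),33.5,34),('M',(594,-123),25,30),('S',(443,21),16.5,26)]:
            if n in names: print(c,n,*fit(im,'red',lambda i,x,y:model(i,x,y,r,h),g))
        if nest:
            for n,g,r in [('nL',(641,295),41.5),('nM',(543,277),33),('nS',(449,260),24.5)]:
                print(c,n,*fit(im,'white',lambda i,x,y:hole(i,x,y,r),g))
E
python3 -c "
from h import *
measure()"
```

```text
top L [ 451.6 -267.6] 538 607
top M [ 594.8 -121.3] 279 322
top S [442.3  21.6] 113 138
top nL [635.8 296.4] 759 809
top nM [539.3 280.3] 476 517
top nS [442.8 264.3] 256 286
scene L [ 453.6 -268.7] 777 878
scene M [ 596.3 -122.4] 538 625
scene S [443.3  20.5] 170 225
scene nL [637.6 295.1] 1112 1164
scene nM [541.2 279.1] 534 563
scene nS [444.4 263. ] 217 232
```

>>> apply_moves([
  {"hand": 1,"delta_pos": [0,0,0],"yaw": -0.11},
  {"hand": 1,"delta_pos": [0,0,0],"yaw": -0.22},
  {"hand": 1,"delta_pos": [0,0,0],"yaw": -0.33},
  {"hand": 1,"delta_pos": [0,0,0],"yaw": -0.44},
  {"hand": 1,"delta_pos": [0,0,0],"yaw": -0.44},
  {"hand": 1,"delta_pos": [0,0,0],"yaw": -0.44},
])

```text
clock: 1.8
position: [161.1, 603.8, 256.3]
ee_rot: [0.996, 0.088, -0.0, 0.0]
contact_force: [-0.1, 0.2, 0.5]
gripper_width: 85.1
grasp_force: 0.0
```

>>> apply_moves([
  {"hand": 1,"delta_pos": [234,503,0],"yaw": 0},
  {"hand": 1,"delta_pos": [234,503,0],"yaw": 0},
  {"hand": 1,"delta_pos": [234,503,0],"yaw": 0},
  {"hand": 1,"delta_pos": [234,503,0],"yaw": 0},
  {"hand": 1,"delta_pos": [234,503,0],"yaw": 0},
  {"hand": 1,"delta_pos": [234,503,0],"yaw": 0},
  {"hand": 1,"delta_pos": [234,503,0],"yaw": 0},
  {"hand": 1,"delta_pos": [234,503,0],"yaw": 0},
  {"hand": 1,"delta_pos": [234,503,0],"yaw": 0},
  {"hand": 1,"delta_pos": [234,503,0],"yaw": 0},
  {"hand": 1,"delta_pos": [234,503,0],"yaw": 0},
  {"hand": 1,"delta_pos": [234,503,0],"yaw": 0},
])

```text
clock: 2.8
position: [450.2, 193.5, 256.8]
ee_rot: [0.996, 0.088, 0.0, -0.0]
contact_force: [1.1, 1.2, 0.1]
gripper_width: 85.4
grasp_force: 0.0
```

>>> apply_moves([
  {"hand": 1,"delta_pos": [-78.7,454.8,40],"yaw": 0},
  {"hand": 1,"delta_pos": [-78.7,454.8,40],"yaw": 0},
  {"hand": 1,"delta_pos": [-78.7,454.8,40],"yaw": 0},
  {"hand": 1,"delta_pos": [-78.7,454.8,40],"yaw": 0},
  {"hand": 1,"delta_pos": [-78.7,454.8,40],"yaw": 0},
  {"hand": 1,"delta_pos": [-78.7,454.8,40],"yaw": 0},
  {"hand": 1,"delta_pos": [-78.7,454.8,40],"yaw": 0},
  {"hand": 1,"delta_pos": [-78.7,454.8,40],"yaw": 0},
  {"hand": 1,"delta_pos": [-78.7,454.8,40],"yaw": 0},
  {"hand": 1,"delta_pos": [-78.7,454.8,40],"yaw": 0},
  {"hand": 1,"delta_pos": [-78.7,454.8,40],"yaw": 0},
  {"hand": 1,"delta_pos": [-78.7,454.8,40],"yaw": 0},
])

```text
clock: 3.8
position: [452.5, -271.2, 215.5]
ee_rot: [0.996, 0.085, -0.0, 0.0]
contact_force: [0.2, 0.0, -0.5]
gripper_width: 85.6
grasp_force: 0.0
```

```bash
cat >> h.py <<'E'
def go(x,y,z):
    s=read_state(); M=R.from_quat(s['ee_rot']).as_matrix(); t=np.arctan2(M[1,0],M[0,0])
    d=np.array([x,y,z])-s['position']
    print('pos',s['position'].round(1),'th',t.round(4),'d',[round(d@[np.cos(t),np.sin(t),0],1),round(d@[np.sin(t),-np.cos(t),0],1),round(-d[2],1)])
E
python3 - <<'E'
from h import *
go(452.6,-268.1,60)
im=imaging.get_image('wrist'); save(im,'w1.png',None,1.2)
print(fit(im,'red',lambda i,x,y:model(i,x,y,33.5,34),(452.6,-268)))
E
```

```text
pos [ 452.5 -271.2  215.5] th 0.1706 d [np.float64(0.6), np.float64(-3.1), np.float64(155.5)]
(array([ 453.5, -268.3]), 3160, 3512)
```

View pics/w1.png

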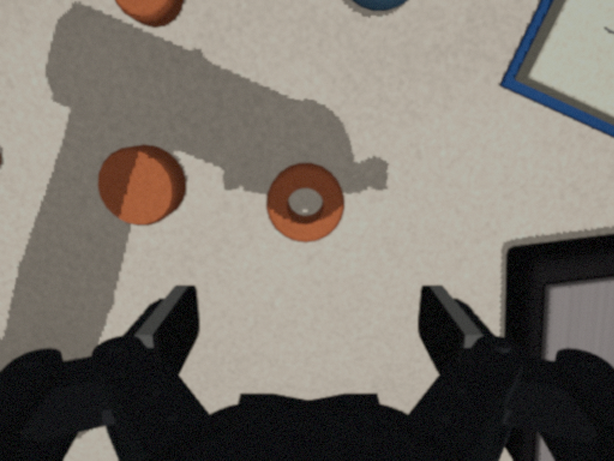

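The wrist view shows the pierced large ring centred between the fingers at about (169,254) native. The tips are at about (239,164) and (239,350), so I'll work out how far they stand ahead when open.

```bash
python3 - <<'E'
from h import *
s=read_state(); im=imaging.get_image('wrist')
M=R.from_quat(s['ee_rot']).as_matrix(); C=M.T@(np.array(im['xyz'])-s['position']); print('cam in tool',C.round(1))
for rc in [(239,164),(239,350),(273,164),(275,350)]:
    a=pix2w(im,rc,0)-np.array(im['xyz']); d=M.T@a
    sg=42.7*np.sign(d[1]); k=(sg-C[1])/d[1]; print(rc,(C+k*d).round(1))
go(453,-268.2,60)
E
```

```text
cam in tool [  68.8    0.2 -116.9]
(239, 164) [  7.6 -42.7  13.6]
(239, 350) [ 8.2 42.7 12.4]
(273, 164) [ -7.5 -42.7   9.2]
(275, 350) [-7.6 42.7  7.8]
pos [ 452.6 -267.9  215.7] th 0.1732 d [np.float64(0.4), np.float64(0.4), np.float64(155.7)]
```

>>> apply_moves([
  {"hand": 1,"delta_pos": [0.4,0.4,40],"yaw": 0},
  {"hand": 1,"delta_pos": [0.4,0.4,80],"yaw": 0},
  {"hand": 1,"delta_pos": [0.4,0.4,120],"yaw": 0},
  {"hand": 1,"delta_pos": [0.4,0.4,145],"yaw": 0},
  {"hand": 1,"delta_pos": [0.4,0.4,165],"yaw": 0},
  {"hand": 1,"delta_pos": [0.4,0.4,180],"yaw": 0},
  {"hand": 1,"delta_pos": [0.4,0.4,186.2],"yaw": 0},
  {"hand": 1,"delta_pos": [0.4,0.4,186.2],"yaw": 0},
  {"hand": 1,"delta_pos": [0.4,0.4,186.2],"yaw": 0},
  {"hand": 1,"delta_pos": [0.4,0.4,186.2],"yaw": 0},
])

```text
clock: 4.73
position: [454.7, -266.3, 31.5]
ee_rot: [0.996, 0.09, 0.001, 0.0]
contact_force: [0.2, -0.5, -0.1]
gripper_width: 85.6
grasp_force: 0.0
```

>>> apply_moves([
  {"hand": 0.5,"delta_pos": [0,0,0],"yaw": 0},
  {"hand": 0.4,"delta_pos": [0,0,0],"yaw": 0},
  {"hand": 0.3,"delta_pos": [0,0,0],"yaw": 0},
  {"hand": 0.2,"delta_pos": [0,0,0],"yaw": 0},
  {"hand": 0.2,"delta_pos": [0,0,0],"yaw": 0},
  {"hand": 0.2,"delta_pos": [0,0,0],"yaw": 0},
  {"hand": 0.2,"delta_pos": [0,0,0],"yaw": 0},
  {"hand": 0.2,"delta_pos": [0,0,0],"yaw": 0},
])

```text
clock: 5.4
position: [454.5, -266.8, 32.3]
ee_rot: [0.996, 0.09, 0.001, 0.001]
contact_force: [-2.1, 2.0, 9.6]
gripper_width: 61.2
grasp_force: 62.2
```

```bash
python3 - <<'E'
from h import *
go(453,-268.2,29)
im=imaging.get_image('wrist'); save(im,'w2.png',(150,384,80,440),2)
im=imaging.get_image('scene'); save(im,'s2.png',(60,200,60,260),4)
E
```

```text
pos [ 454.5 -266.8   32.3] th 0.18 d [np.float64(-1.7), np.float64(1.1), np.float64(3.3)]
```

View pics/w2.png

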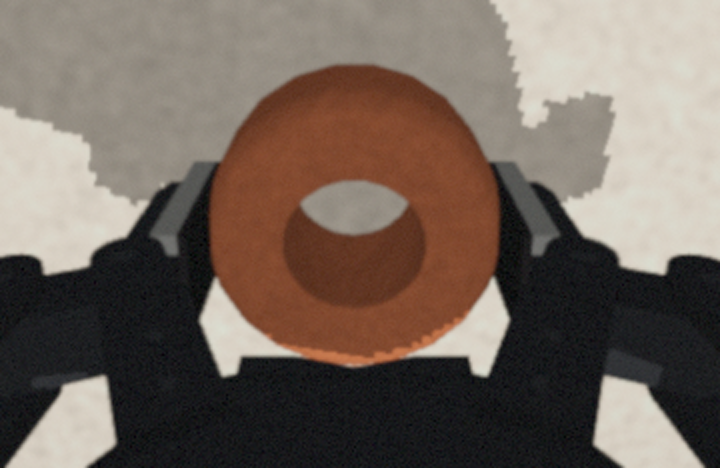

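View pics/s2.png

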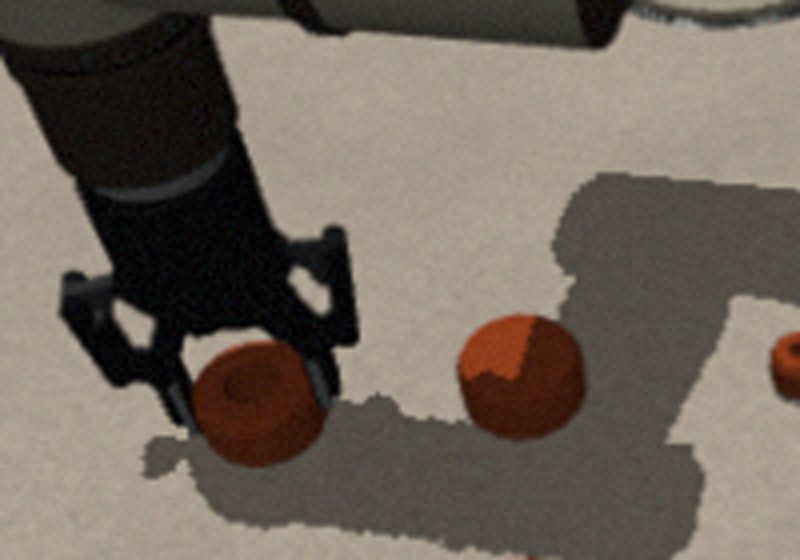

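```bash
python3 - <<'E'
from h import *
for c in('wrist','scene','top'):
    im=imaging.get_image(c)
    print(c,fit(im,'red',lambda i,x,y:model(i,x,y,33.5,34),(453,-268)))
    if c=='wrist':
        p=im['pixels'][:,:,::-1].copy()
        for z,r in((0,31.5),(28,33.5),(34,30.5),(34,16)):
            cv2.polylines(p,[proj(im,circ(453.5,-268,z,r)).round().astype(int)],True,(0,255,0) if z else (255,0,0),1)
        s=read_state(); M=R.from_quat(s['ee_rot']).as_matrix()
        for z in(12,18,24):
            for y in(-33,33):
                P=[(s['position']+M@np.array([x,y,z])) for x in(-11,11)]
                q=proj(im,P).round().astype(int); cv2.line(p,tuple(map(int,q[0])),tuple(map(int,q[1])),(0,255,255),1)
        cv2.imwrite('pics/w3.png',cv2.resize(p[150:384,80:440],None,fx=2,fy=2))
E
```

```text
wrist (array([ 453.3, -267.1]), 17194, 18167)
scene (array([ 453.5, -268.2]), 782, 878)
top (array([ 438.6, -311.1]), 21, 615)
```

View pics/w3.png

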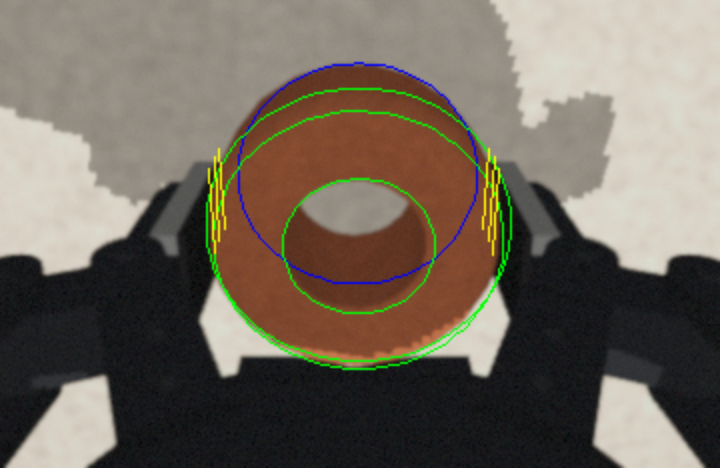

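The ring is still flat on the table and centred between the pads, with the tips about 15 mm above it. I'll do a trial lift.

>>> apply_moves([
  {"hand": 0.2,"delta_pos": [0,0,-5],"yaw": 0},
  {"hand": 0.2,"delta_pos": [0,0,-10],"yaw": 0},
  {"hand": 0.2,"delta_pos": [0,0,-20],"yaw": 0},
  {"hand": 0.2,"delta_pos": [0,0,-20],"yaw": 0},
  {"hand": 0.2,"delta_pos": [0,0,-20],"yaw": 0},
])

```text
clock: 6.07
position: [453.9, -266.6, 50.8]
ee_rot: [0.996, 0.089, 0.001, 0.0]
contact_force: [0.1, 0.6, -2.1]
gripper_width: 61.1
grasp_force: 64.8
```

```bash
python3 - <<'E'
from h import *
s=read_state(); print(s['gripper_width'],s['grasp_force'],s['contact_force'])
go(500,0,130)
im=imaging.get_image('wrist')
for z in (0,10,20): print(z,fit(im,'red',lambda i,x,y:model(i,x,y,33.5,34,z),(453,-268)))
save(im,'w4.png',(150,384,80,440),2)
E
```

```text
61.080688703297554 64.78565840530791 [ 0.12503113  0.60533375 -2.08796079]
pos [ 453.9 -266.6   50.8] th 0.179 d [np.float64(92.8), np.float64(-254.2), np.float64(-79.2)]
0 (array([ 446. , -268.5]), 15589, 13958)
10 (array([ 448.9, -267.7]), 16791, 15991)
20 (array([ 453.5, -266.8]), 17158, 18604)
```

View pics/w4.png

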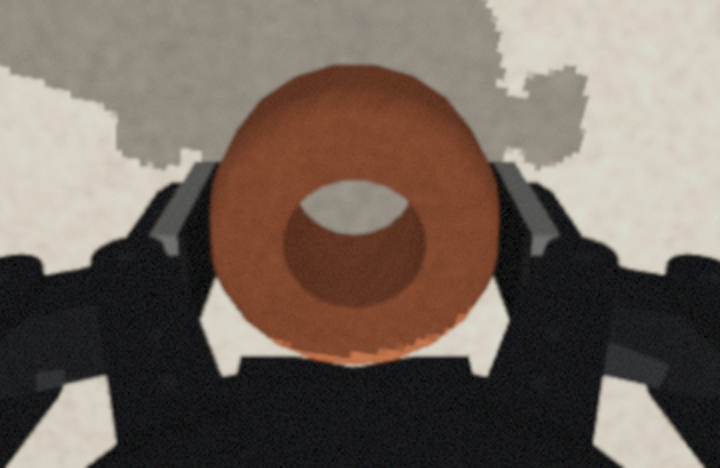

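>>> apply_moves([
  {"hand": 0.2,"delta_pos": [0,0,-30],"yaw": 0},
  {"hand": 0.2,"delta_pos": [10,-20,-60],"yaw": 0},
  {"hand": 0.2,"delta_pos": [25,-46,-80],"yaw": 0},
  {"hand": 0.2,"delta_pos": [43,-80,-80],"yaw": 0},
  {"hand": 0.2,"delta_pos": [61,-114,-80],"yaw": 0},
  {"hand": 0.2,"delta_pos": [80,-149,-80],"yaw": 0},
  {"hand": 0.2,"delta_pos": [98,-183,-80],"yaw": 0},
  {"hand": 0.2,"delta_pos": [117,-217,-80],"yaw": 0},
  {"hand": 0.2,"delta_pos": [135,-251,-80],"yaw": 0},
  {"hand": 0.2,"delta_pos": [153,-285,-80],"yaw": 0},
  {"hand": 0.2,"delta_pos": [172,-320,-80],"yaw": 0},
  {"hand": 0.2,"delta_pos": [190,-354,-80],"yaw": 0},
])

```text
clock: 7.12
position: [577.2, 117.6, 129.4]
ee_rot: [0.996, 0.09, -0.001, 0.0]
contact_force: [1.9, -0.1, -1.6]
gripper_width: 61.1
grasp_force: 65.8
```

```bash
python3 -c "
from h import *
go(637,296.3,100)"
```

```text
pos [577.2 117.6 129.4] th 0.1794 d [np.float64(90.7), np.float64(-165.2), np.float64(29.4)]
```

>>> apply_moves([
  {"hand": 0.2,"delta_pos": [15,-28,5],"yaw": 0},
  {"hand": 0.2,"delta_pos": [31,-57,10],"yaw": 0},
  {"hand": 0.2,"delta_pos": [48,-87,15],"yaw": 0},
  {"hand": 0.2,"delta_pos": [64,-117,20],"yaw": 0},
  {"hand": 0.2,"delta_pos": [78,-142,25],"yaw": 0},
  {"hand": 0.2,"delta_pos": [88,-160,28],"yaw": 0},
  {"hand": 0.2,"delta_pos": [90.7,-165.2,29.4],"yaw": 0},
  {"hand": 0.2,"delta_pos": [90.7,-165.2,29.4],"yaw": 0},
  {"hand": 0.2,"delta_pos": [90.7,-165.2,29.4],"yaw": 0},
])

```text
clock: 7.87
position: [636.4, 293.8, 99.6]
ee_rot: [0.996, 0.089, -0.001, 0.001]
contact_force: [-0.7, 0.6, -0.9]
gripper_width: 61.3
grasp_force: 65.8
```

```bash
python3 - <<'E'
from h import *
go(637.1,296.3,50)
im=imaging.get_image('wrist')
s=read_state();zb=s['position'][2]-32.3
p=im['pixels'][:,:,::-1].copy()
for x,y,z,r,c in((636.7,295.8,24,43.5,(255,0,0)),(636.7,295.8,16,41.5,(255,255,0)),(*(s['position'][:2]-[.4,.5]),zb,31.5,(0,255,0))):
    cv2.polylines(p,[proj(im,circ(x,y,z,r)).round().astype(int)],True,c,1)
cv2.imwrite('pics/w5.png',cv2.resize(p,None,fx=1.5,fy=1.5))
E
```

```text
pos [636.4 293.8  99.6] th 0.1792 d [np.float64(1.1), np.float64(-2.3), np.float64(49.6)]
```

View pics/w5.png

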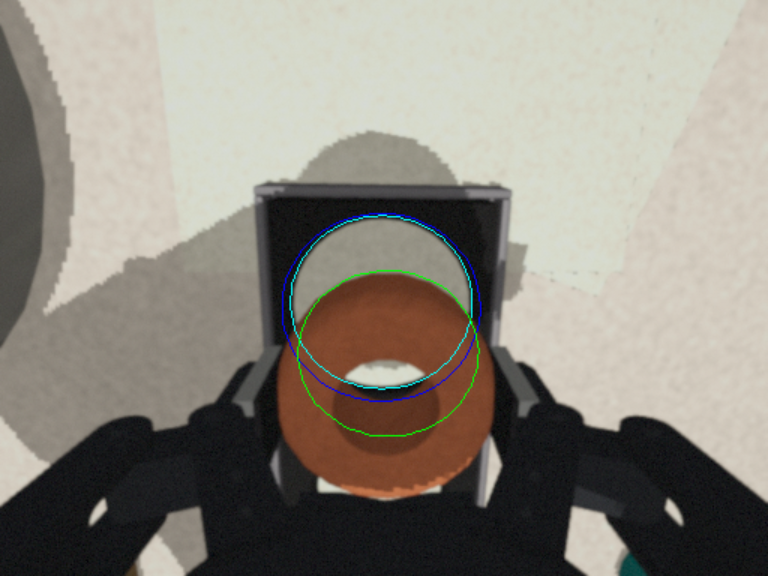

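The wrist view (1.5x picture) shows the recess outline matching the white floor, top edge at about (382,214), and the held ring's bottom matching its model. Descending.

>>> apply_moves([
  {"hand": 0.2,"delta_pos": [1,-2,10],"yaw": 0},
  {"hand": 0.2,"delta_pos": [1,-2,20],"yaw": 0},
  {"hand": 0.2,"delta_pos": [1,-2,30],"yaw": 0},
  {"hand": 0.2,"delta_pos": [1,-2,38],"yaw": 0},
  {"hand": 0.2,"delta_pos": [1,-2,43],"yaw": 0},
  {"hand": 0.2,"delta_pos": [1,-2,46],"yaw": 0},
  {"hand": 0.2,"delta_pos": [1,-2,46],"yaw": 0},
  {"hand": 0.2,"delta_pos": [1,-2,46],"yaw": 0},
])

```text
clock: 8.58
position: [638.0, 296.6, 54.7]
ee_rot: [0.996, 0.09, 0.0, 0.0]
contact_force: [0.1, -0.2, -1.9]
gripper_width: 61.4
grasp_force: 65.8
```

```bash
python3 -c "
from h import *
go(637.1,296.3,48.3)"
```

```text
pos [638.  296.6  54.7] th 0.1794 d [np.float64(-0.9), np.float64(0.1), np.float64(6.4)]
```

>>> apply_moves([
  {"hand": 0.2,"delta_pos": [-0.9,0,1.5],"yaw": 0},
  {"hand": 0.2,"delta_pos": [-0.9,0,3],"yaw": 0},
  {"hand": 0.2,"delta_pos": [-0.9,0,4.5],"yaw": 0},
  {"hand": 0.2,"delta_pos": [-0.9,0,5.2],"yaw": 0},
  {"hand": 0.2,"delta_pos": [-0.9,0,5.8],"yaw": 0},
  {"hand": 0.2,"delta_pos": [-0.9,0,5.8],"yaw": 0},
  {"hand": 0.2,"delta_pos": [-0.9,0,5.8],"yaw": 0},
])

```text
clock: 9.17
position: [637.0, 296.4, 48.9]
ee_rot: [0.996, 0.089, 0.0, -0.0]
contact_force: [0.1, -0.4, -1.5]
gripper_width: 61.4
grasp_force: 65.8
```

>>> apply_moves([
  {"hand": 0.2,"delta_pos": [0,0,0.4],"yaw": 0},
  {"hand": 0.2,"delta_pos": [0,0,0.8],"yaw": 0},
  {"hand": 0.2,"delta_pos": [0,0,1.2],"yaw": 0},
  {"hand": 0.2,"delta_pos": [0,0,1.2],"yaw": 0},
])

```text
clock: 9.5
position: [637.1, 296.5, 48.6]
ee_rot: [0.996, 0.09, 0.0, -0.0]
contact_force: [-1.5, -0.1, 3.8]
gripper_width: 61.2
grasp_force: 66.6
```

Contact is felt at 3.8 N, so I release gently and rise.

>>> apply_moves([
  {"hand": 0.5,"delta_pos": [0,0,0],"yaw": 0},
  {"hand": 0.7,"delta_pos": [0,0,0],"yaw": 0},
  {"hand": 0.9,"delta_pos": [0,0,0],"yaw": 0},
  {"hand": 0.9,"delta_pos": [0,0,0],"yaw": 0},
  {"hand": 0.9,"delta_pos": [0,0,0],"yaw": 0},
  {"hand": 0.9,"delta_pos": [0,0,-15],"yaw": 0},
  {"hand": 0.9,"delta_pos": [0,0,-45],"yaw": 0},
  {"hand": 0.9,"delta_pos": [0,0,-80],"yaw": 0},
  {"hand": 0.9,"delta_pos": [0,0,-110],"yaw": 0},
  {"hand": 0.9,"delta_pos": [0,0,-110],"yaw": 0},
  {"hand": 0.9,"delta_pos": [0,0,-110],"yaw": 0},
])

```text
clock: 10.42
position: [638.0, 297.1, 160.8]
ee_rot: [0.996, 0.09, 0.003, -0.002]
contact_force: [0.0, -0.1, -0.3]
gripper_width: 81.4
grasp_force: 0.0
```

```bash
python3 - <<'E'
from h import *
go(595.5,-121.9,150)
im=imaging.get_image('wrist')
print(fit(im,'red',lambda i,x,y:model(i,x,y,33.5,34,16),(636.7,295.8)))
measure(names='M',nest=False)
E
```

```text
pos [638.  297.1 160.8] th 0.1793 d [np.float64(-116.5), np.float64(404.8), np.float64(10.8)]
(array([634.2, 295.9]), 5388, 5639)
top M [ 594.8 -121.3] 279 322
scene M [ 596.3 -122.3] 538 625
```

>>> apply_moves([
  {"hand": 0.9,"delta_pos": [-8,27,0],"yaw": 0},
  {"hand": 0.9,"delta_pos": [-18,63,0],"yaw": 0},
  {"hand": 0.9,"delta_pos": [-29,101,0],"yaw": 0},
  {"hand": 0.9,"delta_pos": [-40,140,0],"yaw": 0},
  {"hand": 0.9,"delta_pos": [-51,178,0],"yaw": 0},
  {"hand": 0.9,"delta_pos": [-62,217,0],"yaw": 0},
  {"hand": 0.9,"delta_pos": [-73,255,0],"yaw": 0},
  {"hand": 0.9,"delta_pos": [-85,294,0],"yaw": 0},
  {"hand": 0.9,"delta_pos": [-96,333,0],"yaw": 0},
  {"hand": 0.9,"delta_pos": [-107,372,0],"yaw": 0},
  {"hand": 0.9,"delta_pos": [-114,396,0],"yaw": 0},
  {"hand": 0.9,"delta_pos": [-116.5,404.8,0],"yaw": 0},
])

```text
clock: 11.57
position: [592.8, -126.2, 156.0]
ee_rot: [0.996, 0.087, -0.002, -0.0]
contact_force: [1.0, -0.2, 0.4]
gripper_width: 81.2
grasp_force: 0.0
```

>>> apply_moves([
  {"hand": 0.7,"delta_pos": [0,0,0],"yaw": 0},
  {"hand": 0.7,"delta_pos": [0,0,0],"yaw": 0},
  {"hand": 0.7,"delta_pos": [0,0,0],"yaw": 0},
])

```text
clock: 11.82
position: [594.5, -121.5, 157.1]
ee_rot: [0.996, 0.09, -0.0, -0.0]
contact_force: [1.1, 0.0, 0.2]
gripper_width: 72.8
grasp_force: 0.0
```

```bash
python3 - <<'E'
from h import *
im=imaging.get_image('wrist')
print(fit(im,'red',lambda i,x,y:model(i,x,y,25,30),(595.5,-122)), read_state()['gripper_width'])
go(595.5,-121.9,30)
E
```

```text
(array([ 596.4, -121.8]), 2520, 2869) 72.26075736376733
pos [ 594.7 -121.2  157.3] th 0.1811 d [np.float64(0.7), np.float64(0.8), np.float64(127.3)]
```

>>> apply_moves([
  {"hand": 0.7,"delta_pos": [1.2,0.8,25],"yaw": 0},
  {"hand": 0.7,"delta_pos": [1.2,0.8,60],"yaw": 0},
  {"hand": 0.7,"delta_pos": [1.2,0.8,90],"yaw": 0},
  {"hand": 0.7,"delta_pos": [1.2,0.8,110],"yaw": 0},
  {"hand": 0.7,"delta_pos": [1.2,0.8,120],"yaw": 0},
  {"hand": 0.7,"delta_pos": [1.2,0.8,123],"yaw": 0},
  {"hand": 0.7,"delta_pos": [1.2,0.8,123],"yaw": 0},
  {"hand": 0.7,"delta_pos": [1.2,0.8,123],"yaw": 0},
  {"hand": 0.7,"delta_pos": [1.2,0.8,123],"yaw": 0},
])

```text
clock: 12.62
position: [597.1, -123.0, 36.5]
ee_rot: [0.996, 0.09, 0.002, 0.0]
contact_force: [0.1, 0.2, 0.4]
gripper_width: 72.3
grasp_force: 0.0
```

```bash
python3 - <<'E'
from h import *
go(596,-121.9,34)
E
```

```text
pos [ 597.1 -123.    36.5] th 0.18 d [np.float64(-0.9), np.float64(-1.2), np.float64(2.5)]
```

>>> apply_moves([
  {"hand": 0.7,"delta_pos": [-0.9,-1.2,2.5],"yaw": 0},
  {"hand": 0.4,"delta_pos": [-0.9,-1.2,2.5],"yaw": 0},
  {"hand": 0.2,"delta_pos": [-0.9,-1.2,2.5],"yaw": 0},
  {"hand": 0,"delta_pos": [-0.9,-1.2,2.5],"yaw": 0},
  {"hand": -0.1,"delta_pos": [-0.9,-1.2,2.5],"yaw": 0},
  {"hand": -0.2,"delta_pos": [-0.9,-1.2,2.5],"yaw": 0},
  {"hand": -0.2,"delta_pos": [-0.9,-1.2,2.5],"yaw": 0},
  {"hand": -0.2,"delta_pos": [-0.9,-1.2,2.5],"yaw": 0},
  {"hand": -0.2,"delta_pos": [-0.9,-1.2,2.5],"yaw": 0},
])

```text
clock: 13.37
position: [594.9, -122.3, 33.5]
ee_rot: [0.996, 0.09, 0.0, 0.0]
contact_force: [-1.5, 1.6, 5.6]
gripper_width: 45.3
grasp_force: 60.2
```

```bash
python3 - <<'E'
from h import *
go(541,280,130)
im=imaging.get_image('wrist'); print(fit(im,'red',lambda i,x,y:model(i,x,y,25,30),(596,-122)))
E
```

```text
pos [ 594.9 -122.3   33.5] th 0.1796 d [np.float64(18.8), np.float64(-405.4), np.float64(-96.5)]
(array([ 596.6, -122.1]), 9090, 9828)
```

>>> apply_moves([
  {"hand": -0.2,"delta_pos": [0,0,-10],"yaw": 0},
  {"hand": -0.2,"delta_pos": [0,0,-35],"yaw": 0},
  {"hand": -0.2,"delta_pos": [0,-10,-65],"yaw": 0},
  {"hand": -0.2,"delta_pos": [2,-40,-90],"yaw": 0},
  {"hand": -0.2,"delta_pos": [4,-75,-96],"yaw": 0},
  {"hand": -0.2,"delta_pos": [6,-115,-96],"yaw": 0},
  {"hand": -0.2,"delta_pos": [8,-155,-96],"yaw": 0},
  {"hand": -0.2,"delta_pos": [10,-195,-96],"yaw": 0},
  {"hand": -0.2,"delta_pos": [12,-235,-96],"yaw": 0},
  {"hand": -0.2,"delta_pos": [14,-275,-96],"yaw": 0},
  {"hand": -0.2,"delta_pos": [16,-315,-96],"yaw": 0},
  {"hand": -0.2,"delta_pos": [17,-350,-96],"yaw": 0},
])

```text
clock: 14.42
position: [548.5, 227.6, 128.9]
ee_rot: [0.996, 0.09, 0.0, -0.0]
contact_force: [1.2, 0.5, -1.3]
gripper_width: 45.4
grasp_force: 61.0
```

```bash
python3 - <<'E'
from h import *
go(539.5,279.7,100)
E
```

```text
pos [548.5 227.6 128.9] th 0.18 d [np.float64(0.5), np.float64(-52.9), np.float64(28.9)]
```

>>> apply_moves([
  {"hand": -0.2,"delta_pos": [0,-25,10],"yaw": 0},
  {"hand": -0.2,"delta_pos": [0,-43,20],"yaw": 0},
  {"hand": -0.2,"delta_pos": [0.5,-53,29],"yaw": 0},
  {"hand": -0.2,"delta_pos": [0.5,-53,29],"yaw": 0},
  {"hand": -0.2,"delta_pos": [0.5,-53,29],"yaw": 0},
  {"hand": -0.2,"delta_pos": [0.5,-53,29],"yaw": 0},
])

```text
clock: 14.92
position: [540.4, 276.4, 99.6]
ee_rot: [0.996, 0.089, 0.0, 0.0]
contact_force: [-0.1, -0.3, -1.0]
gripper_width: 45.0
grasp_force: 61.0
```

```bash
python3 - <<'E'
from h import *
go(539.5,279.7,54)
s=read_state()
im=imaging.get_image('wrist')
z=s['position'][2]-33.5
print(fit(im,'red',lambda i,x,y:model(i,x,y,25,30,z),s['position'][:2]))
p=im['pixels'][:,:,::-1].copy()
for x,y,zz,r,c in((540.2,279.7,24,35,(255,0,0)),(540.2,279.7,16,33,(255,255,0)),(*s['position'][:2],z,23,(0,255,0))):
    cv2.polylines(p,[proj(im,circ(x,y,zz,r)).round().astype(int)],True,c,1)
cv2.imwrite('pics/w6.png',cv2.resize(p,None,fx=1.5,fy=1.5))
E
```

```text
pos [540.4 276.4  99.6] th 0.1782 d [np.float64(-0.3), np.float64(-3.4), np.float64(45.6)]
(array([541.8, 276.4]), 9300, 9820)
```

View pics/w6.png

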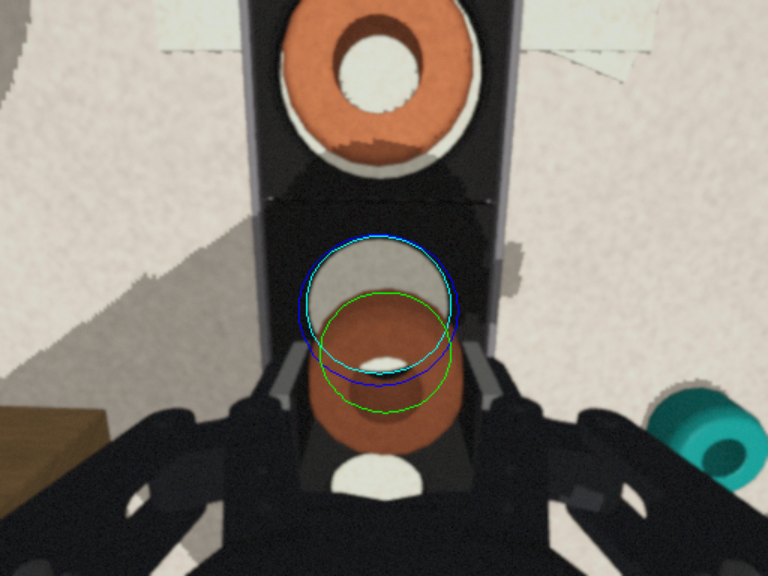

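The large ring sits flat in the large recess, around (379,90) in the 1.5x picture, and the medium recess lies as predicted. Lowering the medium weight.

>>> apply_moves([
  {"hand": -0.2,"delta_pos": [-0.5,-1.5,8],"yaw": 0},
  {"hand": -0.2,"delta_pos": [-0.5,-3,18],"yaw": 0},
  {"hand": -0.2,"delta_pos": [-0.5,-3,28],"yaw": 0},
  {"hand": -0.2,"delta_pos": [-0.5,-3,36],"yaw": 0},
  {"hand": -0.2,"delta_pos": [-0.5,-3,41],"yaw": 0},
  {"hand": -0.2,"delta_pos": [-0.5,-3,44],"yaw": 0},
  {"hand": -0.2,"delta_pos": [-0.5,-3,45],"yaw": 0},
  {"hand": -0.2,"delta_pos": [-0.5,-3,45],"yaw": 0},
  {"hand": -0.2,"delta_pos": [-0.5,-3,45],"yaw": 0},
])

```text
clock: 15.72
position: [539.3, 280.5, 54.5]
ee_rot: [0.996, 0.09, 0.0, -0.0]
contact_force: [-0.3, 0.5, -0.6]
gripper_width: 45.3
grasp_force: 61.0
```

```bash
python3 - <<'E'
from h import *
go(539.5,279.7,49.5)
E
```

```text
pos [539.3 280.5  54.5] th 0.1794 d [np.float64(0.1), np.float64(0.8), np.float64(5.0)]
```

>>> apply_moves([
  {"hand": -0.2,"delta_pos": [0,0.8,1.5],"yaw": 0},
  {"hand": -0.2,"delta_pos": [0,0.8,2.5],"yaw": 0},
  {"hand": -0.2,"delta_pos": [0,0.8,3.5],"yaw": 0},
  {"hand": -0.2,"delta_pos": [0,0.8,4.2],"yaw": 0},
  {"hand": -0.2,"delta_pos": [0,0.8,4.5],"yaw": 0},
  {"hand": -0.2,"delta_pos": [0,0.8,4.5],"yaw": 0},
  {"hand": -0.2,"delta_pos": [0,0.8,4.5],"yaw": 0},
])

```text
clock: 16.3
position: [539.2, 279.5, 49.7]
ee_rot: [0.996, 0.089, 0.0, -0.0]
contact_force: [0.2, -0.5, -1.3]
gripper_width: 45.2
grasp_force: 61.0
```

>>> apply_moves([
  {"hand": -0.2,"delta_pos": [0,0,0.3],"yaw": 0},
  {"hand": -0.2,"delta_pos": [0,0,0.6],"yaw": 0},
  {"hand": -0.2,"delta_pos": [0,0,0.6],"yaw": 0},
])

```text
clock: 16.55
position: [539.3, 279.6, 49.6]
ee_rot: [0.996, 0.09, 0.0, -0.0]
contact_force: [-1.3, -0.9, 1.9]
gripper_width: 44.9
grasp_force: 61.5
```

>>> apply_moves([
  {"hand": 0.2,"delta_pos": [0,0,0],"yaw": 0},
  {"hand": 0.4,"delta_pos": [0,0,0],"yaw": 0},
  {"hand": 0.6,"delta_pos": [0,0,0],"yaw": 0},
  {"hand": 0.6,"delta_pos": [0,0,0],"yaw": 0},
  {"hand": 0.6,"delta_pos": [0,0,0],"yaw": 0},
  {"hand": 0.6,"delta_pos": [0,0,-15],"yaw": 0},
  {"hand": 0.6,"delta_pos": [0,0,-45],"yaw": 0},
  {"hand": 0.6,"delta_pos": [0,0,-80],"yaw": 0},
  {"hand": 0.6,"delta_pos": [0,0,-100],"yaw": 0},
  {"hand": 0.4,"delta_pos": [0,0,-100],"yaw": 0},
  {"hand": 0.4,"delta_pos": [0,0,-100],"yaw": 0},
])

```text
clock: 17.47
position: [539.6, 279.9, 150.6]
ee_rot: [0.996, 0.089, 0.001, -0.001]
contact_force: [-0.4, 1.0, -1.0]
gripper_width: 59.8
grasp_force: 0.0
```

```bash
python3 - <<'E'
from h import *
go(442.8,21,150)
im=imaging.get_image('wrist')
print(fit(im,'red',lambda i,x,y:model(i,x,y,25,30,16),(540,279.7)))
measure(names='S',nest=False)
E
```

```text
pos [539.6 279.9 150.6] th 0.179 d [np.float64(-141.4), np.float64(237.6), np.float64(0.6)]
(array([539.4, 279.3]), 3174, 3397)
top S [442.3  21.6] 113 138
scene S [443.3  20.5] 170 225
```

>>> apply_moves([
  {"hand": 0.4,"delta_pos": [-12,20,0],"yaw": 0},
  {"hand": 0.4,"delta_pos": [-30,50,0],"yaw": 0},
  {"hand": 0.4,"delta_pos": [-50,84,0],"yaw": 0},
  {"hand": 0.4,"delta_pos": [-70,118,0],"yaw": 0},
  {"hand": 0.4,"delta_pos": [-90,151,0],"yaw": 0},
  {"hand": 0.4,"delta_pos": [-110,185,0],"yaw": 0},
  {"hand": 0.4,"delta_pos": [-127,213,0],"yaw": 0},
  {"hand": 0.4,"delta_pos": [-138,232,0],"yaw": 0},
  {"hand": 0.4,"delta_pos": [-141,237.6,0],"yaw": 0},
  {"hand": 0.4,"delta_pos": [-141,237.6,0],"yaw": 0},
  {"hand": 0.4,"delta_pos": [-141,237.6,0],"yaw": 0},
  {"hand": 0.4,"delta_pos": [-141,237.6,0],"yaw": 0},
])

```text
clock: 18.62
position: [443.5, 21.4, 148.9]
ee_rot: [0.996, 0.09, 0.0, 0.0]
contact_force: [-0.2, 0.4, 0.0]
gripper_width: 59.8
grasp_force: 0.0
```

```bash
python3 - <<'E'
from h import *
im=imaging.get_image('wrist')
print(fit(im,'red',lambda i,x,y:model(i,x,y,16.5,26),(443,21)))
go(443,21,35)
E
```

```text
(array([443.7,  20.6]), 1090, 1330)
pos [443.5  21.5 148.9] th 0.1805 d [np.float64(-0.6), np.float64(0.4), np.float64(113.9)]
```

>>> apply_moves([
  {"hand": 0.4,"delta_pos": [0,0.5,20],"yaw": 0},
  {"hand": 0.4,"delta_pos": [0,0.5,50],"yaw": 0},
  {"hand": 0.4,"delta_pos": [0,0.5,80],"yaw": 0},
  {"hand": 0.4,"delta_pos": [0,0.5,100],"yaw": 0},
  {"hand": 0.4,"delta_pos": [0,0.5,109],"yaw": 0},
  {"hand": 0.4,"delta_pos": [0,0.5,112],"yaw": 0},
  {"hand": 0.4,"delta_pos": [0,0.5,112],"yaw": 0},
  {"hand": 0.4,"delta_pos": [0,0.5,112],"yaw": 0},
  {"hand": 0.4,"delta_pos": [0,0.5,112],"yaw": 0},
])

```text
clock: 19.42
position: [443.7, 20.7, 37.9]
ee_rot: [0.996, 0.09, 0.001, -0.0]
contact_force: [0.2, 0.1, -0.0]
gripper_width: 59.7
grasp_force: 0.0
```

```bash
python3 - <<'E'
from h import *
go(443.2,20.9,35)
E
```

```text
pos [443.7  20.7  37.9] th 0.1799 d [np.float64(-0.5), np.float64(-0.3), np.float64(2.9)]
```

>>> apply_moves([
  {"hand": 0.4,"delta_pos": [-0.3,-0.2,3],"yaw": 0},
  {"hand": 0.2,"delta_pos": [-0.3,-0.2,3],"yaw": 0},
  {"hand": 0,"delta_pos": [-0.3,-0.2,3],"yaw": 0},
  {"hand": -0.2,"delta_pos": [-0.3,-0.2,3],"yaw": 0},
  {"hand": -0.4,"delta_pos": [-0.3,-0.2,3],"yaw": 0},
  {"hand": -0.6,"delta_pos": [-0.3,-0.2,3],"yaw": 0},
  {"hand": -0.6,"delta_pos": [-0.3,-0.2,3],"yaw": 0},
  {"hand": -0.6,"delta_pos": [-0.3,-0.2,3],"yaw": 0},
  {"hand": -0.6,"delta_pos": [-0.3,-0.2,3],"yaw": 0},
])

```text
clock: 20.17
position: [442.8, 20.2, 34.7]
ee_rot: [0.996, 0.09, 0.0, -0.0]
contact_force: [-1.0, -0.2, 4.5]
gripper_width: 27.8
grasp_force: 58.5
```

```bash
python3 - <<'E'
from h import *
go(443.6,263.6,130)
im=imaging.get_image('wrist'); print(fit(im,'red',lambda i,x,y:model(i,x,y,16.5,26),(443,21)))
E
```

```text
pos [442.8  20.2  34.7] th 0.1794 d [np.float64(44.3), np.float64(-239.3), np.float64(-95.3)]
(array([443.7,  20.3]), 3693, 4195)
```

>>> apply_moves([
  {"hand": -0.6,"delta_pos": [0,0,-10],"yaw": 0},
  {"hand": -0.6,"delta_pos": [0,0,-35],"yaw": 0},
  {"hand": -0.6,"delta_pos": [3,-15,-65],"yaw": 0},
  {"hand": -0.6,"delta_pos": [8,-45,-75],"yaw": 0},
  {"hand": -0.6,"delta_pos": [15,-80,-75],"yaw": 0},
  {"hand": -0.6,"delta_pos": [22,-118,-75],"yaw": 0},
  {"hand": -0.6,"delta_pos": [29,-156,-75],"yaw": 0},
  {"hand": -0.6,"delta_pos": [36,-194,-75],"yaw": 0},
  {"hand": -0.6,"delta_pos": [42,-224,-72],"yaw": 0},
  {"hand": -0.6,"delta_pos": [43.5,-237,-68],"yaw": 0},
  {"hand": -0.6,"delta_pos": [43.5,-239,-65],"yaw": 0},
  {"hand": -0.6,"delta_pos": [43.5,-239,-65],"yaw": 0},
])

```text
clock: 21.22
position: [441.8, 262.8, 98.0]
ee_rot: [0.996, 0.09, -0.001, 0.001]
contact_force: [0.9, -1.4, 0.1]
gripper_width: 27.3
grasp_force: 58.6
```

>>> apply_moves([
  {"hand": -0.6,"delta_pos": [0,0,0],"yaw": 0},
  {"hand": -0.6,"delta_pos": [0,0,0],"yaw": 0},
])

```text
clock: 21.38
position: [442.6, 261.6, 99.0]
ee_rot: [0.996, 0.089, -0.0, 0.0]
contact_force: [-0.2, 0.8, -0.6]
gripper_width: 27.6
grasp_force: 58.6
```

```bash
python3 - <<'E'
from h import *
go(443,263.6,55.5)
s=read_state()
im=imaging.get_image('wrist')
z=s['position'][2]-34.7
print(fit(im,'red',lambda i,x,y:model(i,x,y,16.5,26,z),s['position'][:2]))
p=im['pixels'][:,:,::-1].copy()
for x,y,zz,r,c in((443.6,263.6,24,26.5,(255,0,0)),(443.6,263.6,16,24.5,(255,255,0)),(*s['position'][:2],z,15,(0,255,0))):
    cv2.polylines(p,[proj(im,circ(x,y,zz,r)).round().astype(int)],True,c,1)
cv2.imwrite('pics/w7.png',cv2.resize(p,None,fx=1.5,fy=1.5))
E
```

```text
pos [442.6 261.6  99. ] th 0.1776 d [np.float64(0.8), np.float64(-1.9), np.float64(43.5)]
(array([443.6, 261.6]), 3728, 4197)
```

View pics/w7.png

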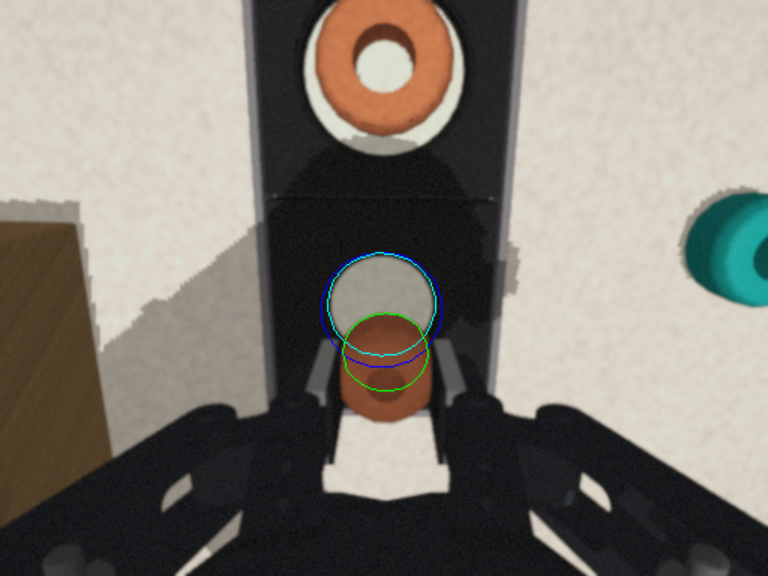

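The medium ring is flat in its recess, around (385,70) in the 1.5x picture. The small recess matches the prediction at (382,304). Lowering the small weight.

>>> apply_moves([
  {"hand": -0.6,"delta_pos": [0.5,-1,8],"yaw": 0},
  {"hand": -0.6,"delta_pos": [0.5,-1.5,18],"yaw": 0},
  {"hand": -0.6,"delta_pos": [0.5,-1.5,28],"yaw": 0},
  {"hand": -0.6,"delta_pos": [0.5,-1.5,36],"yaw": 0},
  {"hand": -0.6,"delta_pos": [0.5,-1.5,41],"yaw": 0},
  {"hand": -0.6,"delta_pos": [0.5,-1.5,43],"yaw": 0},
  {"hand": -0.6,"delta_pos": [0.5,-1.5,43],"yaw": 0},
  {"hand": -0.6,"delta_pos": [0.5,-1.5,43],"yaw": 0},
])

```text
clock: 22.1
position: [443.1, 264.8, 56.0]
ee_rot: [0.996, 0.09, 0.0, 0.0]
contact_force: [0.2, 0.4, -0.3]
gripper_width: 27.4
grasp_force: 58.6
```

```bash
python3 - <<'E'
from h import *
go(443,263.6,50.7)
E
```

```text
pos [443.1 264.8  56. ] th 0.1794 d [np.float64(-0.3), np.float64(1.2), np.float64(5.3)]
```

>>> apply_moves([
  {"hand": -0.6,"delta_pos": [-0.3,1.2,1.5],"yaw": 0},
  {"hand": -0.6,"delta_pos": [-0.3,1.2,2.8],"yaw": 0},
  {"hand": -0.6,"delta_pos": [-0.3,1.2,3.8],"yaw": 0},
  {"hand": -0.6,"delta_pos": [-0.3,1.2,4.5],"yaw": 0},
  {"hand": -0.6,"delta_pos": [-0.3,1.2,4.8],"yaw": 0},
  {"hand": -0.6,"delta_pos": [-0.3,1.2,4.8],"yaw": 0},
  {"hand": -0.6,"delta_pos": [-0.3,1.2,4.8],"yaw": 0},
])

```text
clock: 22.68
position: [442.9, 263.5, 51.4]
ee_rot: [0.996, 0.09, 0.0, -0.0]
contact_force: [0.2, -0.3, -0.5]
gripper_width: 27.6
grasp_force: 58.6
```

>>> apply_moves([
  {"hand": -0.6,"delta_pos": [0,0,0.3],"yaw": 0},
  {"hand": -0.6,"delta_pos": [0,0,0.6],"yaw": 0},
  {"hand": -0.6,"delta_pos": [0,0,0.6],"yaw": 0},
])

```text
clock: 22.93
position: [443.0, 263.6, 50.9]
ee_rot: [0.996, 0.09, 0.0, -0.0]
contact_force: [0.1, 1.0, 1.6]
gripper_width: 27.3
grasp_force: 58.9
```

>>> apply_moves([
  {"hand": -0.6,"delta_pos": [0,0,0.3],"yaw": 0},
  {"hand": -0.6,"delta_pos": [0,0,0.3],"yaw": 0},
])

```text
clock: 23.1
position: [443.0, 263.6, 50.8]
ee_rot: [0.996, 0.09, 0.0, -0.0]
contact_force: [-1.3, -0.4, 3.7]
gripper_width: 27.8
grasp_force: 59.3
```

Contact is confirmed. Releasing and rising.

>>> apply_moves([
  {"hand": -0.3,"delta_pos": [0,0,0],"yaw": 0},
  {"hand": 0,"delta_pos": [0,0,0],"yaw": 0},
  {"hand": 0.3,"delta_pos": [0,0,0],"yaw": 0},
  {"hand": 0.3,"delta_pos": [0,0,0],"yaw": 0},
  {"hand": 0.3,"delta_pos": [0,0,0],"yaw": 0},
  {"hand": 0.3,"delta_pos": [0,0,-15],"yaw": 0},
  {"hand": 0.3,"delta_pos": [0,0,-45],"yaw": 0},
  {"hand": 0.3,"delta_pos": [0,0,-80],"yaw": 0},
  {"hand": 0.3,"delta_pos": [0,0,-115],"yaw": 0},
  {"hand": 0.3,"delta_pos": [0,0,-140],"yaw": 0},
  {"hand": 0.3,"delta_pos": [0,0,-150],"yaw": 0},
  {"hand": 0.3,"delta_pos": [0,0,-150],"yaw": 0},
])

```text
clock: 24.1
position: [443.9, 264.5, 203.2]
ee_rot: [0.996, 0.09, 0.002, -0.002]
contact_force: [0.2, -0.2, -0.5]
gripper_width: 55.5
grasp_force: 0.0
```

```bash
python3 - <<'E'
from h import *
a=imaging.get_image('wrist')['pixels']; b=imaging.get_image('scene')['pixels']
cv2.imwrite('pics/end.png',np.hstack([cv2.resize(a,(400,300)),cv2.resize(b,(400,300))])[:,:,::-1])
E
```

```text
(no output)
```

View pics/end.png

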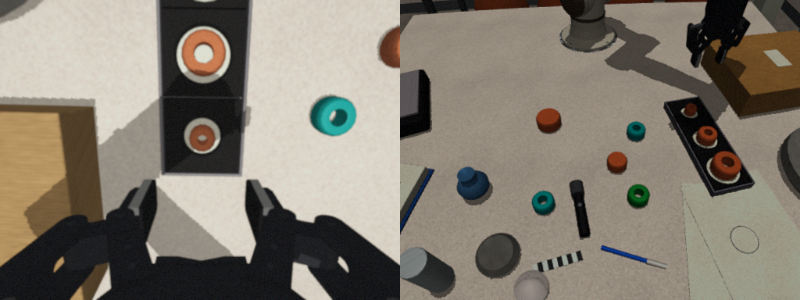

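All three rings lie flat in their matching recesses: small at about (690,110), medium at (707,135) and large at (726,165) in the right half. The discs, juglet and torch are where they were, and the gripper is clear.

```bash
python3 -c "
from bench import workorder; print(workorder.job_done())"
```

```text
the job is handed in; nothing more can be done
None
```

The three pierced weights lie flat in their matching recesses, the discs, juglet and torch were not moved, and the job was handed in at about 24 s on the clock; no verdict was returned.

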